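Set out the ring stock at the chain maker's stall

TASK

Take the two little stacks of ring-stock tins apart and set each tin, lid up, flat into the wooden nest whose pocket has its shape and size: large round, small round, square and oblong. Tip no tin over on the way, and leave the cup and the pliers where they are.

Things in the scene. Friction and masses are not known exactly. Their poses are not given: they have to be found in the camera images.
- large_round_tin: Large round tin, diameter 68 mm, about 0.3 kg. Plain metal, 40 mm tall with a flat lid (bright face, dark edge all round), all one rigid closed piece. Origin: centre of its underside; z up to the lid. At the start it stands on the table with one of the smaller tins (square or small round) on its lid.
- oblong_tin: Oblong tin, 88 mm long (its x) by 48 mm wide (its y), about 0.3 kg. Plain metal, 40 mm tall with a flat lid (bright face, dark edge all round), all one rigid closed piece. Origin: centre of its underside; z up to the lid. At the start it stands on the table with one of the smaller tins (square or small round) on its lid.
- small_round_tin: Small round tin, diameter 40 mm, about 0.12 kg. Plain metal, 40 mm tall with a flat lid (bright face, dark edge all round), all one rigid closed piece. Origin: centre of its underside; z up to the lid. At the start it stands centred (within about 5 mm) on the lid of one of the two lower tins, the large round one or the oblong one (which of them varies).
- square_tin: Square tin, 42 by 42 mm (sides along its x and y), about 0.15 kg. Plain metal, 40 mm tall with a flat lid (bright face, dark edge all round), all one rigid closed piece. Origin: centre of its underside; z up to the lid. At the start it stands centred (within about 5 mm) on the lid of one of the two lower tins, the large round one or the oblong one (which of them varies).
- large_round_nest: Nest with the large round pocket: board 102 x 102 mm, pocket diameter 84 mm. Wooden board, fixed to the table, 12 mm thick with one flat-bottomed, dark-lined pocket 7 mm deep in its middle (pocket floor 5 mm above the table, 8 mm free on each side of its tin). Origin: centre of its underside, directly under the pocket's centre; z up.
- oblong_nest: Nest with the oblong pocket: board 124 (x) x 84 mm (y), pocket 104 mm along its x by 64 mm along its y. Wooden board, fixed to the table, 12 mm thick with one flat-bottomed, dark-lined pocket 7 mm deep in its middle (pocket floor 5 mm above the table, 8 mm free on each side of its tin). Origin: centre of its underside, directly under the pocket's centre; z up.
- small_round_nest: Nest with the small round pocket: board 84 x 84 mm, pocket diameter 56 mm. Wooden board, fixed to the table, 12 mm thick with one flat-bottomed, dark-lined pocket 7 mm deep in its middle (pocket floor 5 mm above the table, 8 mm free on each side of its tin). Origin: centre of its underside, directly under the pocket's centre; z up.
- square_nest: Nest with the square pocket: board 84 x 84 mm, pocket 58 x 58 mm, sides along its x and y. Wooden board, fixed to the table, 12 mm thick with one flat-bottomed, dark-lined pocket 7 mm deep in its middle (pocket floor 5 mm above the table, 8 mm free on each side of its tin). Origin: centre of its underside, directly under the pocket's centre; z up.
- cup: Bystander: lidded clear drinking cup, 100 mm tall, 82 mm across the lid, standing at the right (-y) edge of the work. Origin: centre of its underside.
- pliers: Bystander: small pliers with red grips, 150 mm long, 14 mm thick, lying on the table beyond the work (far from the robot). Origin: on the table under the joint of the pliers; x towards the jaws.

How it is judged (in metres and radians):
At the end, for the whole second after the job is handed in: Each of the four tins stands in the pocket of its own nest: centre within 13 mm of the nest's centre, underside on the pocket floor (less than 8.5 mm above the underside of the nest), upright within 0.1 rad, at rest (horizontal distance between large_round_tin and large_round_nest below 0.013 m and z of large_round_tin in the frame of large_round_nest below 0.0085 m and angle between each of large_round_tin, oblong_tin, small_round_tin, square_tin's own z axis and vertical below 0.1 rad and linear speed of each of large_round_tin, oblong_tin, small_round_tin, square_tin below 0.02 m/s and horizontal distance between oblong_tin and oblong_nest below 0.013 m and z of oblong_tin in the frame of oblong_nest below 0.0085 m and horizontal distance between small_round_tin and small_round_nest below 0.013 m and z of small_round_tin in the frame of small_round_nest below 0.0085 m and horizontal distance between square_tin and square_nest below 0.013 m and z of square_tin in the frame of square_nest below 0.0085 m); the robot touches nothing.
It fails at once if a tin is tipped over (angle between any of large_round_tin, oblong_tin, small_round_tin, square_tin's own z axis and vertical above 0.7 rad).
It fails at once if the cup is disturbed (moved more than 20 mm) (distance of cup from where it was at the start of the episode above 0.02 m).
It fails at once if the pliers are disturbed (moved more than 20 mm) (distance of pliers from where it was at the start of the episode above 0.02 m).
It also fails if it takes over 104 s, if anything falls off the work surface, if the arm or the gripper's body presses on something with over 40 N, if the wrist force passes 120 N, or if a joint passes its speed limit or range.

ROBOT

A 6-joint arm with a two-finger parallel gripper is mounted at the origin on the work surface. World frame = base frame: x ahead of the robot, y to its left, z up, the work surface at z = 0. Lengths are in m, angles in degrees, forces in N, time in s.
With the tool pointing down it reaches from about 0.4 to 0.825 m from the base axis. Payload 7 kg.
Tool frame: the origin (TCP) lies at the very end of the fingers, on their centre line; the grasp point (between the pads) lies 19 mm behind it (ctrl.grip_depth is the distance from the TCP to the grasp point, in m); z points along the fingers, y is the line along which they close (so a half turn about z gives the same grasp; the last joint's range is limited). The gripper opens to 88 mm and grips with 3 to 60 N. Pads are 19 mm wide; open, the fingers measure 130 mm over their backs; the gripper's body (78 mm by 193 mm) begins 47 mm behind the grasp point.
Start: joints at [93.054, 20.546, 0.682, 0, -70.136, -16.507], TCP at [0.157, 0.656, 0.227] pointing down, gripper open.
Joint ranges: [-176.03, 176.03], [-82.01, 121.73], [-58.28, 71.71], [-173.87, 95.51], [-174.79, -0.11], [-173.66, 173.66]. Speed limits (degrees/s): [136.94, 136.94, 172.46, 180, 180, 180].

INTERFACE

Orientations are given as [roll, pitch, yaw] about the fixed x, y, z axes, in that order (R = Rz(yaw) Ry(pitch) Rx(roll)).
In Python, from plant import get_obs, eyes, ctrl, spotter gives the robot as it stands.
- The arm moves only by the shell command python3 -m crank 'ROWS'. ROWS is JSON, one flat list of numbers, 7 for each row, row after row: the turn, a rotation vector about the tool's x, y, z in rad, then the shift along the tool's x, y, z in mm, then the opening, from 0 (shut) to 1 (fully open). A call has 1 to 5 rows; each row shifts and turns the commanded pose from where the row before left it, along the tool's axes as they then stand; what a row does not reach is not made up. A row lasts 1/8 s, in which the tool goes at most 62.5 mm and 10.7 degrees, less where a joint would pass 70% of its speed; a pose out of reach is approached as far as the arm can. A call is refused whole if a number of a shift passes 62.5 or a number of a turn 0.188, either way. A call with a gripper value outside its range is refused whole. The fingers move at their own pace and stop on an object; the grip force is fixed at half the most. Time passes only in rows, so rows that do not move let the fingers close. It gives the time, the measured TCP pose, the force, the opening and the grip force at its end, in the units of the state.
- get_obs(): the state, without advancing time (a new reading comes with each control period).
- eyes.snapshot(name): name is "side" or "top"; returns the picture (384x512x3 uint8, blue, green, red); there is no depth.
- eyes.camera_model(name): a dict with "fx", "fy", "cx", "cy" (pixels), "extrinsics" (4x4, takes a point from camera to world coordinates). Camera axes: x right, y down, z forward; pixel columns grow to the right and rows downward; lengths in m; the calibration is good to about 2 mm. A picture is of the moment at which its call begins. camera_model takes no time and is no camera call.
- ctrl.close_job(): hands the job in; it is judged then, once.
Trained networks look in the newest picture that a camera, given by its name, has taken for a name from the list of things; names that differ only in an ending like _2 or _b are one class to them, and where a whole thing is asked for, a point or a joint stands for the part that bears it (a point fixed in the world has none). Each returns a list of dicts, best first, with "p" (0 to 1); they miss things now and then, are a little off and sometimes report something else, mostly with a low value. They report only what shows in the picture. A call takes as long as a camera call.
- spotter.outline_of(camera, target): "region" (384x512 bool, what is visible of it) and "rect" ([left, top, width, height] in pixels, round what is visible of it).
- spotter.place_of(camera, target): "location" ([column, row] in pixels: a listed point, or the origin of a listed thing).
The state is a dict: "clock": time; "joint_pos": joint angles; "qvel": joint speeds; "tau": joint torques, N m; "tool_pos": TCP position; "orientation": TCP orientation; "force": force on the tool from outside, world axes, zero at the start; "moment": the same for the moment, N m; "opening": finger opening in m; "gripper_force": force on a finger pad.
Only numpy, scipy, OpenCV 4.12 (cv2) and the standard library are available. Lean on these libraries where they do the work, as an engineer would, in place of code of your own. Each camera call takes 0.05 s, during which the arm holds its last target. There are 200 camera calls.

## Working session

There is one attempt and no reset: what is moved stays moved. The work goes in short steps, Python scripts to look and compute and a shell command to move; the robot and the scene stay as the last step left them, time stands still between calls to the robot, and variables do not carry over. Pictures are saved under pics/ and viewed, at most 14 in all, crops included, and the job is handed in when it is done.

```bash
ls; mkdir -p pics; python3 - <<'E'
from plant import get_obs, eyes, ctrl, spotter
import cv2, numpy as np
for n in("top","side"):
    im=eyes.snapshot(n); cv2.imwrite(f"pics/{n}0.png",im)
    m=eyes.camera_model(n); print(n,m["fx"],m["fy"],m["cx"],m["cy"]); print(np.round(m["extrinsics"],4))
o=get_obs(); print({k:np.round(v,3) for k,v in o.items()})
a=cv2.imread("pics/top0.png");
E
```

```text
pics
top 353.517620774307 353.517620774307 251.7553589729942 194.28988854833892
[[ 0.0099 -0.9834  0.1814  0.4369]
 [-0.9998 -0.0068  0.0179 -0.1066]
 [-0.0163 -0.1815 -0.9832  0.9788]
 [ 0.      0.      0.      1.    ]]
side 393.4327215130979 393.4327215130979 252.49633191662778 194.23455205956972
[[-0.8155 -0.3611  0.4524  0.116 ]
 [-0.5787  0.5207 -0.6276  0.6101]
 [-0.009  -0.7736 -0.6336  0.7887]
 [ 0.      0.      0.      1.    ]]
{'clock': np.float64(0.1), 'joint_pos': array([ 9.3053e+01,  2.0586e+01,  6.4100e-01, -2.0000e-02, -7.0135e+01,
       -1.6509e+01]), 'qvel': array([ 0.064, -0.057,  0.109,  0.078,  0.142, -0.047]), 'tau': array([-1.0000e-03, -5.8416e+01,  2.9375e+01,  7.0160e+00,  1.0000e-02,
       -0.0000e+00]), 'tool_pos': array([0.157, 0.656, 0.226]), 'orientation': array([ 1.79918e+02, -5.00000e-03, -1.34630e+01]), 'force': array([ 0.238,  0.224, -0.154]), 'moment': array([-0.026,  0.008,  0.03 ]), 'gripper_force': np.float64(0.0), 'opening': np.float64(0.088)}
```

View pics/top0.png

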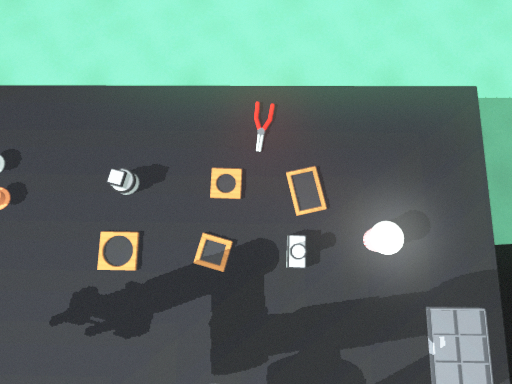

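View pics/side0.png

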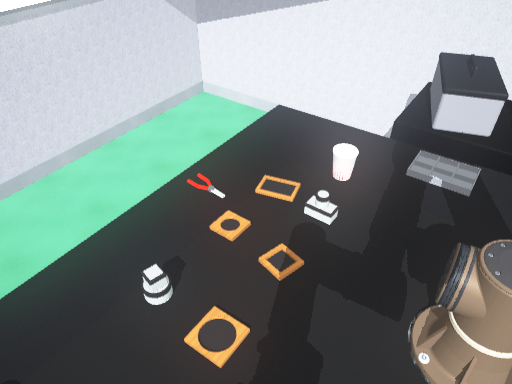

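The top view shows the square on the large round tin at (120,179) and the small round on the oblong at (297,251). The nests are large round (118,251), square (213,252), small round (227,183) and oblong (306,190). The cup is at (385,238) and the pliers at (262,125).

```bash
cat > h.py <<'E'
from plant import get_obs, eyes, ctrl, spotter
import cv2, numpy as np
def toworld(cam,px,z):
    m=eyes.camera_model(cam);E=np.array(m["extrinsics"]);px=np.atleast_2d(px).astype(float)
    d=np.c_[(px[:,0]-m["cx"])/m["fx"],(px[:,1]-m["cy"])/m["fy"],np.ones(len(px))]@E[:3,:3].T
    return (E[:3,3]+d*((z-E[2,3])/d[:,2])[:,None])[:,:2]
def topx(cam,P):
    m=eyes.camera_model(cam);E=np.array(m["extrinsics"]);c=(np.atleast_2d(P)-E[:3,3])@E[:3,:3]
    return np.c_[c[:,0]/c[:,2]*m["fx"]+m["cx"],c[:,1]/c[:,2]*m["fy"]+m["cy"]]
E
python3 - <<'E'
from h import *
for n in("top","side"):
    im=eyes.snapshot(n); 
    hsv=cv2.cvtColor(im,cv2.COLOR_BGR2HSV)
    om=((hsv[...,0]>8)&(hsv[...,0]<25)&(hsv[...,1]>120)&(hsv[...,2]>70)).astype(np.uint8)
    for t in ["large_round","oblong","small_round","square"]:
        r=spotter.outline_of(n,t+"_nest")
        p=spotter.place_of(n,t+"_nest"); 
        if r:
            l,tp,w,h=[int(v) for v in r[0]["rect"]]; mm=np.zeros_like(om); mm[max(tp-4,0):tp+h+4,max(l-4,0):l+w+4]=1
            ys,xs=np.nonzero(om&mm)
            W=toworld(n,np.c_[xs,ys],0.012)*1000; c,s,a=cv2.minAreaRect(W.astype(np.float32))
            print(n,t,"nest",round(r[0]["p"],2),"rect",np.round(c),np.round(s),round(a,1),"place",np.round(toworld(n,p[0]["location"],0)*1000) if p else None)
        r=spotter.outline_of(n,t+"_tin"); p=spotter.place_of(n,t+"_tin")
        zb=0 if t in("large_round","oblong") else .04
        print(n,t,"tin",[ (round(q["p"],2),q["rect"]) for q in r[:2]], [np.round(toworld(n,q["location"],zb)*1000) for q in p[:2]])
    for t in("cup","pliers"):
        p=spotter.place_of(n,t); print(n,t,[np.round(toworld(n,q["location"],0)*1000) for q in p[:1]])
im=cv2.imread("pics/top0.png")
A=cv2.resize(im[155:205,95:150],None,fx=7,fy=7,interpolation=cv2.INTER_NEAREST)
B=cv2.resize(im[227:277,270:325],None,fx=7,fy=7,interpolation=cv2.INTER_NEAREST)
cv2.imwrite("pics/crop0.png",np.hstack([A,B]))
E
```

```text
top large_round nest 0.93 rect [459. 274.] [106. 103.] 89.8 place [[467. 280.]]
top large_round tin [(0.53, [111.3, 168.4, 31.8, 29.9])] [array([[645., 274.]])]
top oblong nest 0.61 rect [ 628. -239.] [125.  86.] 13.1 place [[ 626. -238.]]
top oblong tin [(0.75, [286.0, 231.1, 22.6, 37.2])] [array([[ 470., -211.]])]
top small_round nest 0.59 rect [647. -15.] [86. 87.] 0.3 place [[648. -31.]]
top small_round tin [(0.73, [287.7, 246.1, 14.0, 14.7])] [array([[ 460., -200.]])]
top square nest 0.83 rect [457.  15.] [87. 86.] 74.8 place [[457.  11.]]
top square tin [(0.83, [104.8, 168.5, 24.5, 21.9]), (0.58, [251.8, 103.4, 19.8, 48.4])] [array([[647., 265.]])]
top cup [array([[ 491., -427.]])]
top pliers [array([[ 799., -108.]])]
side large_round nest 0.82 rect [456. 277.] [109. 108.] 89.6 place [[463. 275.]]
side large_round tin [(0.65, [143.5, 276.4, 30.1, 31.0])] [array([[648., 268.]])]
side oblong nest 0.68 rect [ 626. -233.] [128. 100.] 13.1 place [[ 629. -242.]]
side oblong tin [(0.71, [304.4, 197.8, 36.6, 25.5]), (0.54, [332.5, 146.6, 25.5, 34.6])] [array([[ 461., -200.]])]
side small_round nest 0.58 rect [644. -12.] [96. 94.] 88.5 place [[645. -16.]]
side small_round tin [(0.66, [313.7, 192.6, 13.8, 16.5])] [array([[ 468., -211.]])]
side square nest 0.68 rect [454.  20.] [93. 93.] 74.4 place [[458.  10.]]
side square tin [] [array([[648., 271.]])]
side cup [array([[ 480., -409.]])]
side pliers [array([[ 807., -112.]])]
```

View pics/crop0.png

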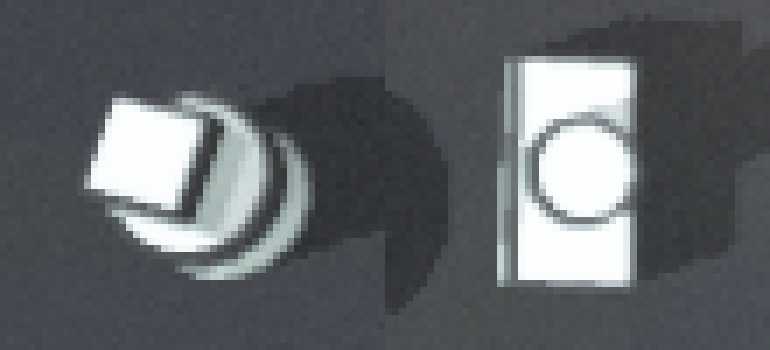

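```bash
python3 - <<'E'
from h import *
c=np.array([[111,169],[124.6,171.9],[122.1,185],[107.4,181.9]])-.5
W=toworld("top",c,.08)*1000; print("sq corners",W.round(),W.mean(0).round()); d=np.roll(W,-1,0)-W; print(np.hypot(*d.T).round(),np.degrees(np.arctan2(d[:,1],d[:,0])).round())
print("LR",toworld("top",[122.8,179.5],.04)*1000)
print("SR",toworld("top",[297.6,250.5],.08)*1000)
c=np.array([[288,235.1],[306,235.1],[306,267.7],[288,267.7]])-.5
W=toworld("top",c,.04)*1000; print("obl",W.round(),W.mean(0).round())
im=cv2.imread("pics/side0.png")
A=cv2.resize(im[255:310,130:185],None,fx=7,fy=7,interpolation=cv2.INTER_NEAREST)
B=cv2.resize(im[180:235,295:350],None,fx=7,fy=7,interpolation=cv2.INTER_NEAREST)
cv2.imwrite("pics/crop1.png",np.hstack([A,B]))
E
```

```text
sq corners [[669. 283.]
 [662. 247.]
 [626. 250.]
 [634. 290.]] [648. 268.]
[38. 35. 40. 36.] [-102.  174.   78.  -11.]
LR [[648.87405299 264.09853826]]
SR [[ 460.24750014 -206.60234753]]
obl [[ 503. -185.]
 [ 503. -232.]
 [ 419. -231.]
 [ 418. -184.]] [ 461. -208.]
```

View pics/crop1.png

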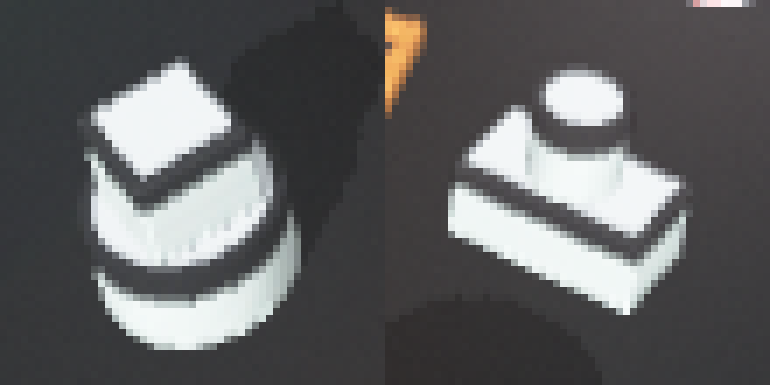

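The side crops agree: square lid centre is near (152.6,271.9) and small round lid centre near (322.5,193.5), both in full-image pixels.

```bash
cat >> h.py <<'E'
from scipy.spatial.transform import Rotation as Ro
def plan(x,y,z,yaw=None):
    """target TCP mm, yaw deg: first turn (rad about tool z etc), then shift in the turned tool axes"""
    o=get_obs();R=Ro.from_euler("xyz",o["orientation"],degrees=True)
    T=Ro.from_euler("xyz",[180,0,o["orientation"][2] if yaw is None else yaw],degrees=True)
    p=np.array(o["tool_pos"])*1000
    print("at",p.round(1),"ori",np.round(o["orientation"],2),"open",round(float(o["opening"])*1000,1),"t",round(float(o["clock"]),2))
    print("  turn",(R.inv()*T).as_rotvec().round(3),"shift",T.inv().apply(np.array([x,y,z])-p).round(1))
E
python3 - <<'E'
from h import *
print(toworld("side",[[152.6,271.9]],.08)*1000,toworld("side",[[322.5,193.5]],.08)*1000)
plan(648,267,190,-11)
E
```

```text
[[647.6555321  268.50823153]] [[ 460.39203089 -208.00168485]]
at [157.  656.5 226.6] ori [-180.     -0.    -13.45] open 87.6 t 2.0
  turn [-0.    -0.    -0.043] shift [556.2 288.6  36.6]
```

```bash
python3 -m crank '[0,0,-0.043,46,24,3,1, 0,0,0,46,24,3,1, 0,0,0,46,24,3,1, 0,0,0,46,24,3,1, 0,0,0,46,24,3,1]'; python3 -m crank '[0,0,0,46,24,3,1, 0,0,0,46,24,3,1, 0,0,0,46,24,3,1, 0,0,0,46,24,3,1, 0,0,0,46,24,3,1]'; python3 -m crank '[0,0,0,46,24,3,1, 0,0,0,46,24,3,1, 0,0,0,0,0,0,1, 0,0,0,0,0,0,1]'
python3 - <<'E'
from h import *
plan(648,268,50,-11)
E
```

```text
clock: 2.62
tool_pos: [0.3597, 0.492, 0.2117]
orientation: [-180.0, -0.0, -11.0]
force: [0.4, 0.5, 0.6]
opening: 0.0874
gripper_force: 0.0
clock: 3.25
tool_pos: [0.5627, 0.3303, 0.1967]
orientation: [-180.0, -0.0, -11.0]
force: [0.2, 0.5, -0.6]
opening: 0.0875
gripper_force: 0.0
clock: 3.75
tool_pos: [0.6426, 0.2665, 0.1903]
orientation: [180.0, 0.0, -11.0]
force: [-0.7, 0.1, 0.4]
opening: 0.0877
gripper_force: 0.0
at [642.6 266.5 190.3] ori [ 1.7999e+02  2.0000e-02 -1.1040e+01] open 87.7 t 3.75
  turn [ 0.     0.    -0.001] shift [  5.   -2.5 140.3]
```

```bash
python3 -m crank '[0,0,0,5,-2.5,40,1, 0,0,0,0,0,40,1, 0,0,0,0,0,30,1, 0,0,0,0,0,20,1, 0,0,0,0,0,10,1]'; python3 -m crank '[0,0,0,0,0,0,0, 0,0,0,0,0,0,0, 0,0,0,0,0,0,0, 0,0,0,0,0,0,0, 0,0,0,0,0,0,0]';  python3 - <<'E'
from h import *
plan(648,268,50,-11)
E
```

```text
clock: 4.38
tool_pos: [0.6468, 0.2692, 0.0497]
orientation: [180.0, 0.0, -10.9]
force: [0.5, 0.2, -0.5]
opening: 0.0876
gripper_force: 0.0
clock: 5.0
tool_pos: [0.6481, 0.2683, 0.0509]
orientation: [-180.0, -0.0, -11.0]
force: [-1.1, 0.0, -0.5]
opening: 0.0433
gripper_force: 0.0
at [648.1 268.3  50.9] ori [-1.7998e+02 -2.0000e-02 -1.1000e+01] open 43.3 t 5.0
  turn [-0. -0.  0.] shift [-0.   0.3  0.9]
```

```bash
python3 -m crank '[0,0,0,0,0,0,0, 0,0,0,0,0,0,0]'; python3 -m crank '[0,0,0,0,0,-10,0, 0,0,0,0,0,-20,0, 0,0,0,0,0,-30,0, 0,0,0,0,0,-30,0, 0,0,0,0,0,0,0]'; python3 - <<'E'
from h import *
plan(457,15,141,-15.2)
im=eyes.snapshot("side"); cv2.imwrite("pics/side1.png",im)
E
```

```text
clock: 5.25
tool_pos: [0.6481, 0.2683, 0.0508]
orientation: [-180.0, -0.0, -11.0]
force: [-0.2, -0.5, 2.1]
opening: 0.0425
gripper_force: 29.4
clock: 5.88
tool_pos: [0.6494, 0.2692, 0.144]
orientation: [-179.8, -0.2, -11.0]
force: [-0.3, 0.1, -1.9]
opening: 0.0419
gripper_force: 29.4
at [649.4 269.2 144. ] ori [-179.79   -0.22  -10.97] open 41.9 t 5.88
  turn [-0.004 -0.004  0.074] shift [-119.1  295.7    3. ]
```

View pics/side1.png

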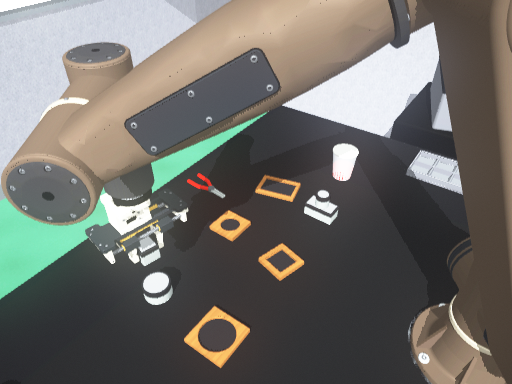

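The side view shows the square tin held level in the fingers at (150,252), with the large round tin undisturbed at (157,288).

```bash
python3 -m crank '[0,0,0.074,-17,42.3,0,0, 0,0,0,-17,42.3,0,0, 0,0,0,-17,42.3,0,0, 0,0,0,-17,42.3,0,0, 0,0,0,-17,42.3,0,0]'; python3 -m crank '[0,0,0,-17,42.3,0,0, 0,0,0,-17,42.3,0,0, 0,0,0,0,0,0,0, 0,0,0,0,0,0,0]';  python3 - <<'E'
from h import *
plan(457,15,18,-15.2)
# check square-nest centre in pocket terms from both cameras (board outline avg) 
for n in("top",):
    im=cv2.imread("pics/top0.png")
    A=im[225:280,185:240]; cv2.imwrite("pics/sq.png",cv2.resize(A,None,fx=8,fy=8,interpolation=cv2.INTER_NEAREST))
E
```

```text
clock: 6.55
tool_pos: [0.5113, 0.0832, 0.1394]
orientation: [179.9, 0.1, -15.2]
force: [0.2, 0.2, -2.2]
opening: 0.0421
gripper_force: 29.4
clock: 7.05
tool_pos: [0.4581, 0.0119, 0.1403]
orientation: [-180.0, 0.0, -15.3]
force: [0.8, 0.7, -1.7]
opening: 0.0423
gripper_force: 29.4
at [458.1  11.9 140.3] ori [-1.800e+02  1.000e-02 -1.526e+01] open 42.3 t 7.05
  turn [-0.     0.    -0.001] shift [ -1.9  -2.7 122.3]
```

View pics/sq.png

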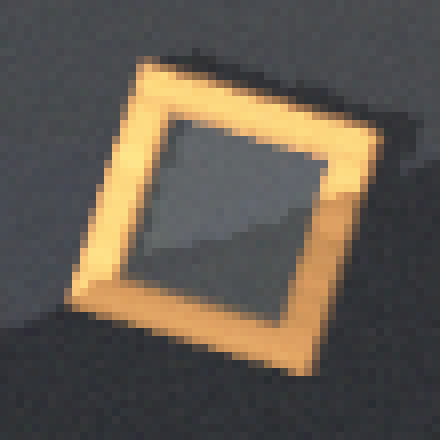

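The pocket centre is at about (213,252), which agrees with the board rectangle fit of (457,15).

```bash
python3 -m crank '[0,0,0,-2,-2.7,40,0, 0,0,0,0,0,40,0, 0,0,0,0,0,24,0, 0,0,0,0,0,10,0, 0,0,0,0,0,5,0]'; python3 -m crank '[0,0,0,0,0,4,0, 0,0,0,0,0,0,0, 0,0,0,0,0,0,0]';  python3 - <<'E'
from h import *
plan(457,15,16,-15.2)
E
```

```text
clock: 7.68
tool_pos: [0.4574, 0.0155, 0.0212]
orientation: [180.0, 0.0, -15.2]
force: [0.7, 0.4, -2.5]
opening: 0.042
gripper_force: 29.4
clock: 8.05
tool_pos: [0.4573, 0.0152, 0.0181]
orientation: [-180.0, -0.1, -15.2]
force: [-0.7, 0.5, -2.5]
opening: 0.0426
gripper_force: 29.4
at [457.3  15.2  18.1] ori [-1.7996e+02 -5.0000e-02 -1.5230e+01] open 42.6 t 8.05
  turn [-0.001 -0.001 -0.001] shift [-0.3  0.3  2.1]
```

```bash
python3 -m crank '[0,0,0,0,0,2,0, 0,0,0,0,0,0,0]'; python3 -m crank '[0,0,0,0,0,0,0.8, 0,0,0,0,0,0,0.8, 0,0,0,0,0,0,0.8, 0,0,0,0,0,0,0.8]'; python3 -m crank '[0,0,0,0,0,-30,0.8, 0,0,0,0,0,-45,0.8, 0,0,0,0,0,-45,0.8, 0,0,0,0,0,-5,1, 0,0,0,0,0,0,1]'; python3 - <<'E'
from h import *
plan(460,-207,140,0)
E
```

```text
clock: 8.3
tool_pos: [0.4572, 0.0152, 0.0158]
orientation: [-180.0, -0.0, -15.2]
force: [0.8, 0.0, -0.3]
opening: 0.0422
gripper_force: 29.4
clock: 8.8
tool_pos: [0.4569, 0.015, 0.0156]
orientation: [180.0, 0.0, -15.2]
force: [0.3, 0.7, -0.3]
opening: 0.0698
gripper_force: 0.0
clock: 9.43
tool_pos: [0.4568, 0.0151, 0.1406]
orientation: [-180.0, -0.0, -15.2]
force: [-0.5, -1.2, -0.4]
opening: 0.0842
gripper_force: 0.0
at [456.8  15.1 140.6] ori [-1.7995e+02 -3.0000e-02 -1.5240e+01] open 84.2 t 9.43
  turn [-0.001 -0.001 -0.266] shift [  3.2 222.1   0.6]
```

```bash
python3 -m crank '[0,0,-0.133,0,0,0,1, 0,0,-0.133,0,0,0,1, 0,0,0,0.8,55,0,1, 0,0,0,0.8,55,0,1, 0,0,0,0.8,55,0,1]'; python3 -m crank '[0,0,0,0.8,55,0,1, 0,0,0,0,0,0,1, 0,0,0,0,0,0,1]';  python3 - <<'E'
from h import *
plan(460,-207,51,0)
E
```

```text
clock: 10.05
tool_pos: [0.4584, -0.1513, 0.139]
orientation: [180.0, 0.2, 0.1]
force: [1.0, 0.5, -0.1]
opening: 0.0875
gripper_force: 0.0
clock: 10.42
tool_pos: [0.4591, -0.2051, 0.139]
orientation: [-180.0, 0.2, -0.1]
force: [0.3, 0.1, -0.1]
opening: 0.0876
gripper_force: 0.0
at [ 459.1 -205.1  139. ] ori [-1.7998e+02  1.7000e-01 -7.0000e-02] open 87.6 t 10.43
  turn [-0.     0.003 -0.001] shift [ 0.9  1.9 88. ]
```

```bash
python3 -m crank '[0,0.003,0,1,2,30,1, 0,0,0,0,0,30,1, 0,0,0,0,0,20,1, 0,0,0,0,0,8,1, 0,0,0,0,0,0,1]'; python3 -m crank '[0,0,0,0,0,0,0, 0,0,0,0,0,0,0, 0,0,0,0,0,0,0, 0,0,0,0,0,0,0, 0,0,0,0,0,0,0]'; python3 -m crank '[0,0,0,0,0,0,0, 0,0,0,0,0,0,0]'; python3 - <<'E'
from h import *
plan(460,-207,51,0)
E
```

```text
clock: 11.05
tool_pos: [0.4613, -0.2062, 0.0523]
orientation: [-180.0, -0.1, 0.1]
force: [0.4, 0.1, 0.6]
opening: 0.0874
gripper_force: 0.0
clock: 11.68
tool_pos: [0.4613, -0.207, 0.0526]
orientation: [180.0, -0.2, 0.0]
force: [0.4, -0.1, -0.3]
opening: 0.0433
gripper_force: 0.0
clock: 11.92
tool_pos: [0.4614, -0.207, 0.0526]
orientation: [180.0, -0.2, 0.0]
force: [-0.9, -0.6, 0.8]
opening: 0.0391
gripper_force: 30.0
at [ 461.4 -207.    52.6] ori [ 1.7999e+02 -1.7000e-01  1.0000e-02] open 39.1 t 11.93
  turn [ 0.    -0.003  0.   ] shift [-1.4 -0.   1.6]
```

```bash
python3 -m crank '[0,-0.003,0,0,0,-10,0, 0,0,0,0,0,-20,0, 0,0,0,0,0,-30,0, 0,0,0,0,0,-30,0, 0,0,0,0,0,0,0]'; python3 - <<'E'
from h import *
plan(646,-15,143,0)
im=eyes.snapshot("side"); cv2.imwrite("pics/side2.png",im)
E
```

```text
clock: 12.55
tool_pos: [0.463, -0.2071, 0.1454]
orientation: [180.0, -0.3, 0.0]
force: [0.0, 0.0, -1.5]
opening: 0.0395
gripper_force: 30.0
at [ 463.  -207.1  145.4] ori [ 1.7997e+02 -2.9000e-01  3.0000e-02] open 39.5 t 12.55
  turn [ 0.001 -0.005  0.001] shift [ 183.  -192.1    2.4]
```

View pics/side2.png

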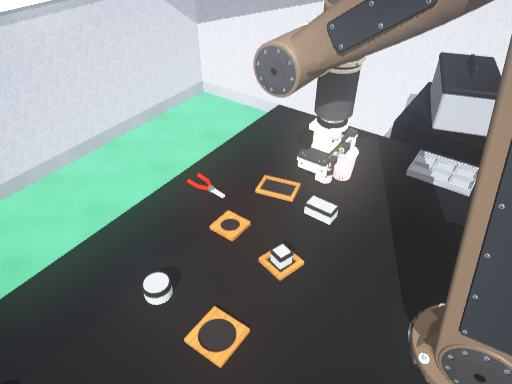

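The small round tin is held near (323,176), the oblong stays at (320,209), and the square tin sits in its nest at (281,258).

```bash
python3 -m crank '[0,-0.005,0,30.5,-32,0,0, 0,0,0,30.5,-32,0,0, 0,0,0,30.5,-32,0,0, 0,0,0,30.5,-32,0,0, 0,0,0,30.5,-32,0,0]'; python3 -m crank '[0,0,0,30.5,-32,0,0, 0,0,0,0,0,0,0, 0,0,0,0,0,0,0]';  python3 - <<'E'
from h import *
plan(646,-15,20,0)
E
```

```text
clock: 13.22
tool_pos: [0.6139, -0.0458, 0.1407]
orientation: [180.0, 0.4, 0.0]
force: [-0.4, -1.3, -1.1]
opening: 0.0391
gripper_force: 30.0
clock: 13.6
tool_pos: [0.6433, -0.0149, 0.1404]
orientation: [180.0, 0.4, 0.0]
force: [0.4, -0.5, -0.9]
opening: 0.0392
gripper_force: 30.0
at [643.3 -14.9 140.4] ori [1.7998e+02 4.4000e-01 2.0000e-02] open 39.2 t 13.6
  turn [0.    0.008 0.   ] shift [2.700e+00 1.000e-01 1.204e+02]
```

```bash
python3 -m crank '[0,0.006,0,2.7,0,40,0, 0,0,0,0,0,40,0, 0,0,0,0,0,26,0, 0,0,0,0,0,10,0, 0,0,0,0,0,4,0]'; python3 -m crank '[0,0,0,0,0,0,0, 0,0,0,0,0,0,0]';  python3 - <<'E'
from h import *
plan(646,-15,18,0)
E
```

```text
clock: 14.22
tool_pos: [0.6467, -0.0154, 0.0218]
orientation: [180.0, -0.0, -0.0]
force: [0.3, -0.2, -1.0]
opening: 0.0397
gripper_force: 30.0
clock: 14.48
tool_pos: [0.6475, -0.0148, 0.023]
orientation: [-180.0, -0.2, 0.0]
force: [0.7, 0.0, -0.7]
opening: 0.0391
gripper_force: 30.0
at [647.5 -14.8  23. ] ori [-1.7998e+02 -1.6000e-01  1.0000e-02] open 39.1 t 14.47
  turn [-0.    -0.003  0.   ] shift [-1.5  0.2  5. ]
```

```bash
python3 -m crank '[0,0,0,-1,0,3,0, 0,0,0,0,0,2,0, 0,0,0,0,0,0,0]'; python3 -m crank '[0,0,0,0,0,0,0.8, 0,0,0,0,0,0,0.8, 0,0,0,0,0,0,0.8, 0,0,0,0,0,0,0.8]'; python3 -m crank '[0,0,0,0,0,-30,0.8, 0,0,0,0,0,-45,0.8, 0,0,0,0,0,-45,0.8, 0,0,0,0,0,-5,1, 0,0,0,0,0,0,1]'; python3 - <<'E'
from h import *
plan(461,-208,140,0)
E
```

```text
clock: 14.85
tool_pos: [0.6459, -0.0148, 0.0176]
orientation: [180.0, -0.1, 0.0]
force: [-3.6, 0.0, 5.8]
opening: 0.0393
gripper_force: 30.0
clock: 15.35
tool_pos: [0.6458, -0.0149, 0.0167]
orientation: [180.0, -0.0, 0.0]
force: [0.4, -0.9, -0.1]
opening: 0.069
gripper_force: 0.0
clock: 15.98
tool_pos: [0.6457, -0.0148, 0.142]
orientation: [-180.0, -0.1, 0.0]
force: [-0.2, 0.3, -1.7]
opening: 0.0841
gripper_force: 0.0
at [645.7 -14.8 142. ] ori [-1.7997e+02 -9.0000e-02  0.0000e+00] open 84.1 t 15.97
  turn [-0.    -0.002  0.   ] shift [-184.7  193.2    2. ]
```

```bash
python3 -m crank '[0,0,0,-30.8,32,0,1, 0,0,0,-30.8,32,0,1, 0,0,0,-30.8,32,0,1, 0,0,0,-30.8,32,0,1, 0,0,0,-30.8,32,0,1]'; python3 - <<'E'
from h import *
im=eyes.snapshot("side")
cv2.imwrite("pics/side3.png",im)
g=cv2.resize(im[185:230,290:350],None,fx=8,fy=8,interpolation=cv2.INTER_NEAREST)
h=cv2.resize(im[200:280,205:310],None,fx=4.5,fy=4.5,interpolation=cv2.INTER_NEAREST)
c=np.zeros((360,480+h.shape[1],3),np.uint8); c[:360,:480]=g; c[:h.shape[0],480:]=h
cv2.imwrite("pics/c3.png",cv2.resize(c,None,fx=.8,fy=.8))
E
```

```text
clock: 16.6
tool_pos: [0.4897, -0.1758, 0.1401]
orientation: [-180.0, 0.1, 0.0]
force: [-0.0, -0.8, 0.3]
opening: 0.0879
gripper_force: 0.0
```

View pics/c3.png

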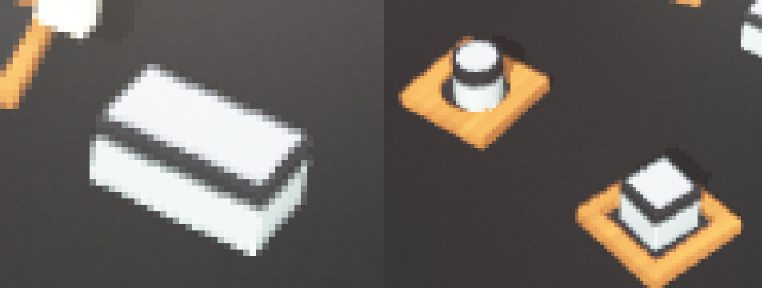

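Both small tins sit in their pockets. The oblong lid corners in the crop are near (148,62), (310,143), (260,192) and (97,113).

```bash
python3 - <<'E'
from h import *
c=np.array([[148,62],[310,143],[260,192],[97,113]])/6.4+[290,185]-.5
W=toworld("side",c,.04)*1000; print(W.round(),W.mean(0).round(1)); d=np.roll(W,-1,0)-W; print(np.hypot(*d.T).round(),np.degrees(np.arctan2(d[:,1],d[:,0])).round())
plan(461,-208,12,0)
E
```

```text
[[ 503. -234.]
 [ 415. -225.]
 [ 419. -183.]
 [ 504. -189.]] [ 460.  -207.7]
[88. 43. 86. 46.] [174.  85.  -4. -92.]
at [ 485.8 -177.8  139.8] ori [-1.7997e+02  2.3000e-01 -8.0000e-02] open 87.8 t 16.65
  turn [-0.001  0.004 -0.001] shift [-24.8  30.2 127.8]
```

```bash
python3 -m crank '[0,0.003,0.03,-25.8,29.3,0,1, 0,0,0,0,0,0,1, 0,0,0,0,0,0,1]'; python3 - <<'E'
from h import *
plan(460.5,-208,12,-2)
E
```

```text
clock: 17.02
tool_pos: [0.4656, -0.2043, 0.1408]
orientation: [-180.0, -0.1, -1.7]
force: [0.8, 0.2, -0.1]
opening: 0.0875
gripper_force: 0.0
at [ 465.6 -204.3  140.8] ori [-1.7999e+02 -1.5000e-01 -1.7300e+00] open 87.5 t 17.02
  turn [-0.    -0.003  0.005] shift [ -5.    3.9 128.8]
```

```bash
python3 -m crank '[0,0,0,-5,4,40,1, 0,0,0,0,0,40,1, 0,0,0,0,0,30,1, 0,0,0,0,0,14,1, 0,0,0,0,0,4,1]'; python3 -m crank '[0,0,0,0,0,0,0, 0,0,0,0,0,0,0, 0,0,0,0,0,0,0, 0,0,0,0,0,0,0, 0,0,0,0,0,0,0]'; python3 -m crank '[0,0,0,0,0,0,0, 0,0,0,0,0,0,0]'
```

```text
clock: 17.65
tool_pos: [0.4614, -0.2078, 0.0129]
orientation: [180.0, -0.1, -1.7]
force: [0.3, 0.2, 0.1]
opening: 0.0874
gripper_force: 0.0
clock: 18.27
tool_pos: [0.4615, -0.2082, 0.0139]
orientation: [180.0, -0.3, -1.7]
force: [-0.5, -0.7, 2.6]
opening: 0.0481
gripper_force: 30.0
clock: 18.52
tool_pos: [0.4616, -0.2082, 0.0139]
orientation: [180.0, -0.3, -1.7]
force: [-1.3, -0.4, 5.0]
opening: 0.0475
gripper_force: 30.0
```

```bash
python3 -m crank '[0,-0.003,0,0,0,-10,0, 0,0,0,0,0,-20,0, 0,0,0,0,0,-30,0, 0,0,0,0,0,-30,0, 0,0,0,0,0,0,0]'; python3 - <<'E'
from h import *
plan(628,-238,104,13)
E
```

```text
clock: 19.15
tool_pos: [0.4626, -0.2081, 0.1058]
orientation: [180.0, -0.3, -1.7]
force: [-0.2, 0.4, -3.3]
opening: 0.0478
gripper_force: 30.0
at [ 462.6 -208.1  105.8] ori [180.   -0.3  -1.7] open 47.8 t 19.15
  turn [ 0.001 -0.005 -0.257] shift [154.4  66.3   1.8]
```

```bash
python3 -m crank '[0,-0.003,-0.128,0,0,0,0, 0,0,-0.128,0,0,0,0, 0,0,0,38.6,16.6,0,0, 0,0,0,38.6,16.6,0,0, 0,0,0,38.6,16.6,0,0]';  python3 -m crank '[0,0,0,38.6,16.6,0,0, 0,0,0,0,0,0,0, 0,0,0,0,0,0,0]'; python3 - <<'E'
from h import *
plan(628,-238,24,13)
im=eyes.snapshot("side")
cv2.imwrite("pics/side4.png",im)
E
```

```text
clock: 19.77
tool_pos: [0.5856, -0.2306, 0.1018]
orientation: [-179.9, 0.2, 12.9]
force: [0.0, 0.1, -2.5]
opening: 0.048
gripper_force: 30.0
clock: 20.15
tool_pos: [0.6252, -0.2378, 0.1012]
orientation: [-179.9, 0.3, 12.9]
force: [-0.5, -0.3, -3.8]
opening: 0.0479
gripper_force: 30.0
at [ 625.2 -237.8  101.2] ori [-179.88    0.3    12.93] open 47.9 t 20.15
  turn [-0.002  0.005 -0.001] shift [ 2.7  0.8 77.2]
```

View pics/side4.png

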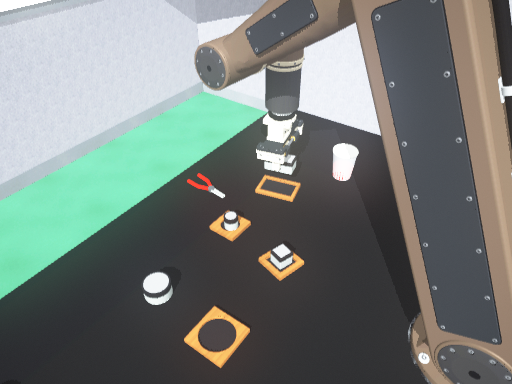

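The oblong tin hangs level above its nest, near (280,165), and the cup at (344,160) is clear of the gripper.

```bash
python3 -m crank '[0,0.003,0,3,0.8,30,0, 0,0,0,0,0,25,0, 0,0,0,0,0,15,0, 0,0,0,0,0,6,0, 0,0,0,0,0,0,0]';  python3 - <<'E'
from h import *
plan(628,-238,19,13)
E
```

```text
clock: 20.82
tool_pos: [0.6298, -0.2383, 0.0275]
orientation: [-180.0, -0.1, 13.0]
force: [0.8, -0.3, -2.5]
opening: 0.048
gripper_force: 30.0
at [ 629.8 -238.3   27.5] ori [-1.7999e+02 -7.0000e-02  1.2970e+01] open 48.0 t 20.82
  turn [-0.    -0.001 -0.001] shift [-1.6 -0.7  8.5]
```

```bash
python3 -m crank '[0,0,0,-1.5,-0.5,4,0, 0,0,0,0,0,4,0, 0,0,0,0,0,1,0, 0,0,0,0,0,0,0]'; python3 -m crank '[0,0,0,0,0,0,0.9, 0,0,0,0,0,0,0.9, 0,0,0,0,0,0,0.9, 0,0,0,0,0,0,0.9]'; python3 -m crank '[0,0,0,0,0,-30,0.9, 0,0,0,0,0,-45,0.9, 0,0,0,0,0,-45,0.9, 0,0,0,0,0,-5,1, 0,0,0,0,0,0,1]'; python3 - <<'E'
from h import *
im=eyes.snapshot("side")
g=cv2.resize(im[155:215,240:320],None,fx=5,fy=5,interpolation=cv2.INTER_NEAREST)
h=cv2.resize(im[265:325,120:200],None,fx=5,fy=5,interpolation=cv2.INTER_NEAREST)
cv2.imwrite("pics/c5.png",np.hstack([g,h]))
plan(648,265,140,0)
E
```

```text
clock: 21.32
tool_pos: [0.6282, -0.2381, 0.019]
orientation: [-180.0, -0.1, 13.0]
force: [-3.4, 1.5, 4.1]
opening: 0.0481
gripper_force: 30.0
clock: 21.82
tool_pos: [0.6282, -0.2381, 0.0182]
orientation: [-180.0, -0.1, 13.0]
force: [-1.2, -0.9, -0.6]
opening: 0.0778
gripper_force: 0.0
clock: 22.45
tool_pos: [0.628, -0.2381, 0.1435]
orientation: [-180.0, -0.1, 13.0]
force: [0.2, 0.3, 0.6]
opening: 0.0869
gripper_force: 0.0
at [ 627.4 -238.   142.4] ori [-1.7994e+02 -1.0000e-02  1.2940e+01] open 87.4 t 22.5
  turn [-0.001 -0.     0.226] shift [  20.6 -503.     2.4]
```

View pics/c5.png

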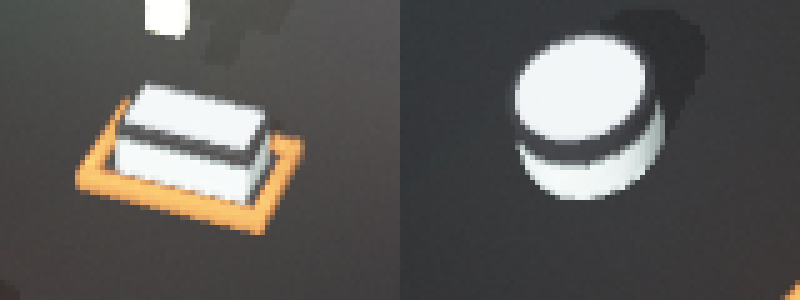

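The oblong is seated in its nest. The large round lid centre in the crop is near (582,87), which is about (155.9,281.9) in the full image.

```bash
python3 -m crank '[0,0,0.113,0,0,0,1, 0,0,0.113,0,0,0,1, 0,0,0,2,-50,0,1, 0,0,0,2,-50,0,1, 0,0,0,2,-50,0,1]';python3 -m crank '[0,0,0,2,-50,0,1, 0,0,0,2,-50,0,1, 0,0,0,2,-50,0,1, 0,0,0,2,-50,0,1, 0,0,0,2,-50,0,1]';  python3 -m crank '[0,0,0,2,-50,0,1, 0,0,0,2,-48,0,1, 0,0,0,0,0,0,1, 0,0,0,0,0,0,1]'; python3 - <<'E'
from h import *
print(toworld("side",[155.9,281.9],.04)*1000)
p=spotter.place_of("side","large_round_tin"); print([np.round(toworld("side",q["location"],0)*1000) for q in p[:1]])
plan(648,264.5,12,0)
E
```

```text
clock: 23.12
tool_pos: [0.633, -0.087, 0.1414]
orientation: [-180.0, 0.1, -0.0]
force: [0.7, 0.9, -0.6]
opening: 0.0874
gripper_force: 0.0
clock: 23.75
tool_pos: [0.643, 0.1631, 0.1416]
orientation: [180.0, 0.1, 0.0]
force: [0.6, 0.2, -0.5]
opening: 0.0875
gripper_force: 0.0
clock: 24.25
tool_pos: [0.6471, 0.2595, 0.1417]
orientation: [179.9, 0.1, 0.0]
force: [-0.7, 0.1, -0.1]
opening: 0.0873
gripper_force: 0.0
[[648.9511883  265.89851263]]
[array([[644., 271.]])]
at [647.3 259.  142.2] ori [ 1.7996e+02  6.0000e-02 -1.0000e-02] open 87.5 t 24.3
  turn [ 0.001  0.001 -0.   ] shift [  0.7  -5.5 130.2]
```

```bash
python3 -m crank '[0,0,0,1.5,-6,30,1, 0,0,0,0,0,30,1, 0,0,0,0,0,20,1, 0,0,0,0,0,0,1]'; python3 -m crank '[0,0,0,0,0,10,1, 0,0,0,0,0,10,1, 0,0,0,0,0,10,1]'
```

```text
clock: 24.8
tool_pos: [0.6485, 0.2637, 0.0616]
orientation: [179.9, 0.1, -0.1]
force: [0.3, 0.4, 0.6]
opening: 0.0875
gripper_force: 0.0
clock: 25.18
tool_pos: [0.6496, 0.2659, 0.0333]
orientation: [-179.9, -0.1, 0.0]
force: [-0.1, 0.8, -0.4]
opening: 0.088
gripper_force: 0.0
```

```bash
python3 -m crank '[0,0,0,0,0,12,1, 0,0,0,0,0,8,1, 0,0,0,0,0,0,1]'; python3 -m crank '[0,0,0,0,0,0,0, 0,0,0,0,0,0,0, 0,0,0,0,0,0,0, 0,0,0,0,0,0,0, 0,0,0,0,0,0,0]'; python3 - <<'E'
from h import *
plan(459,275,105,0)
E
```

```text
clock: 25.55
tool_pos: [0.649, 0.2656, 0.0125]
orientation: [180.0, 0.0, 0.0]
force: [-0.3, 0.3, -0.8]
opening: 0.0876
gripper_force: 0.0
clock: 26.18
tool_pos: [0.6498, 0.2662, 0.0141]
orientation: [-179.9, -0.1, 0.0]
force: [-0.7, 1.0, 3.7]
opening: 0.0674
gripper_force: 30.0
at [649.8 266.2  14.1] ori [-1.7994e+02 -1.0000e-01  2.0000e-02] open 67.4 t 26.18
  turn [-0.001 -0.002  0.   ] shift [-190.8   -8.8  -90.9]
```

```bash
python3 -m crank '[0,0,0,0,0,-10,0, 0,0,0,0,0,-20,0, 0,0,0,0,0,-30,0, 0,0,0,0,0,-30,0, 0,0,0,0,0,0,0]'; python3 -m crank '[0,0,0,-38,-1.8,0,0, 0,0,0,-38,-1.8,0,0, 0,0,0,-38,-1.8,0,0, 0,0,0,-38,-1.8,0,0, 0,0,0,-38,-1.8,0,0]'; python3 -m crank '[0,0,0,0,0,0,0, 0,0,0,0,0,0,0]'; python3 - <<'E'
from h import *
plan(459,275,24,0)
E
```

```text
clock: 26.8
tool_pos: [0.6512, 0.2669, 0.1079]
orientation: [-179.8, -0.4, 0.0]
force: [0.8, -0.2, -4.2]
opening: 0.0675
gripper_force: 30.0
clock: 27.42
tool_pos: [0.4578, 0.2743, 0.1029]
orientation: [-180.0, -0.0, -0.0]
force: [0.4, 1.2, -2.7]
opening: 0.0679
gripper_force: 30.0
clock: 27.68
tool_pos: [0.4596, 0.275, 0.1036]
orientation: [-179.9, -0.1, 0.0]
force: [-1.0, 0.3, -3.5]
opening: 0.0675
gripper_force: 30.0
at [459.6 275.  103.6] ori [-1.7995e+02 -8.0000e-02  5.0000e-02] open 67.5 t 27.68
  turn [-0.001 -0.001  0.001] shift [-0.6  0.  79.6]
```

```bash
python3 -m crank '[0,0,0,-0.5,0,30,0, 0,0,0,0,0,25,0, 0,0,0,0,0,15,0, 0,0,0,0,0,6,0, 0,0,0,0,0,4,0]'; python3 -m crank '[0,0,0,0,0,3,0, 0,0,0,0,0,0,0, 0,0,0,0,0,0,0]'
```

```text
clock: 28.3
tool_pos: [0.4595, 0.2751, 0.0235]
orientation: [-180.0, -0.1, 0.0]
force: [-0.5, 0.7, -3.4]
opening: 0.0676
gripper_force: 30.0
clock: 28.68
tool_pos: [0.4592, 0.2751, 0.0208]
orientation: [-179.9, -0.1, 0.0]
force: [0.1, -0.2, -3.4]
opening: 0.0673
gripper_force: 30.0
```

```bash
python3 -m crank '[0,0,0,0,0,2,0, 0,0,0,0,0,0,0]'; python3 -m crank '[0,0,0,0,0,0,1, 0,0,0,0,0,0,1, 0,0,0,0,0,0,1, 0,0,0,0,0,0,1]'; python3 -m crank '[0,0,0,0,0,-30,1, 0,0,0,0,0,-45,1, 0,0,0,0,0,-45,1, 0,0,0,30,-50,0,1, 0,0,0,30,-50,0,1]'; python3 -m crank '[0,0,0,30,-50,0,1, 0,0,0,30,-50,0,1, 0,0,0,0,0,0,1]'; python3 - <<'E'
from h import *
im=eyes.snapshot("side"); cv2.imwrite("pics/end.png",cv2.resize(im[140:384,140:400],None,fx=2.4,fy=2.4))
for t in ["large_round","oblong","small_round","square"]:
    for n in("top","side"):
        if n=="top": eyes.snapshot(n)
        q=spotter.place_of(n,t+"_tin"); print(n,t,[(round(a["p"],2),np.round(toworld(n,a["location"],0.005)*1000)) for a in q[:1]])
E
```

```text
clock: 28.92
tool_pos: [0.4593, 0.2752, 0.019]
orientation: [-179.9, -0.1, 0.0]
force: [-2.8, -1.4, 4.3]
opening: 0.0677
gripper_force: 30.0
clock: 29.42
tool_pos: [0.4591, 0.2749, 0.0184]
orientation: [-180.0, -0.1, 0.0]
force: [0.7, 0.8, 0.3]
opening: 0.0872
gripper_force: 0.0
clock: 30.05
tool_pos: [0.52, 0.3762, 0.1404]
orientation: [-179.8, -0.2, -0.0]
force: [0.8, 0.4, 0.6]
opening: 0.0876
gripper_force: 0.0
clock: 30.42
tool_pos: [0.5798, 0.4773, 0.1357]
orientation: [179.9, 0.0, 0.1]
force: [-0.6, -0.9, -0.8]
opening: 0.088
gripper_force: 0.0
top large_round [(0.82, array([[456., 274.]]))]
side large_round [(0.78, array([[456., 278.]]))]
top oblong [(0.76, array([[ 637., -240.]]))]
side oblong [(0.38, array([[ 617., -234.]]))]
top small_round [(0.5, array([[638.,   0.]]))]
side small_round [(0.6, array([[639., -16.]]))]
top square [(0.82, array([[448.,  18.]]))]
side square [(0.94, array([[452.,  22.]]))]
```

View pics/end.png

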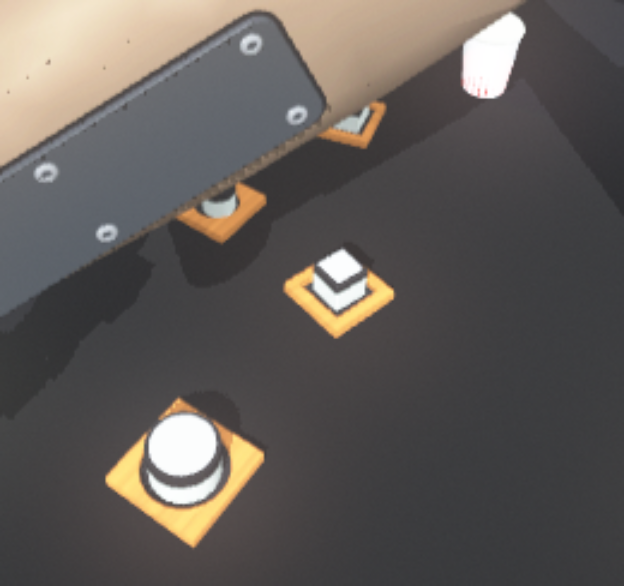

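The large round and square tins show an even gap in their pockets. The small round and oblong are partly hidden here, but earlier pictures and the release heights show them seated.

```bash
python3 -c "
from plant import ctrl; print(ctrl.close_job())"
```

```text
the job is handed in; nothing more can be done
None
```

All four tins were placed lid up in their matching nests, as far as the pictures and release heights show, with no contact made with the cup or pliers; I handed the job in at about 31 s, and no verdict came back.

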